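# Vent the evaporator with the push-pull valve

## Task

Let some air into the evaporator: pull the vent valve's round mushroom-headed knob straight up to its open detent, let it stand open for about two seconds, then push it fully home again and let go. Leave the T-handle and the rotary selector on the other two valve boxes as they are.

Things in the scene. Friction and masses are not known exactly. Their poses are not given: they have to be found in the camera images.
- vent_knob_grip (a point): Centre of the vent knob's black round head, 38 mm across, 20 mm high, its side upright for 14 mm. It stands on a 12 mm steel stem in the middle of the top of a fixed white valve box, 96 x 96 x 70 mm high (three alike, side by side in any order and yaw). Knob home: point 99 mm above bench, 29 mm above the box; 20 mm higher when out. z up along the knob axis; x, y along the box sides.
- vent_knob (a joint): How far the vent knob is pulled out, in m: 0 is home (closed), 0.020 is the open detent and end stop. It moves straight up and down, takes about 8 N to move either way at most, snaps over half-way (0.010) and stays at whichever end it is left.
- tee_pull_grip (a point): Bystander: centre of the black T-handle (crossbar 66 mm long, 14 mm thick, along y) on another identical white valve box, 100 mm above the bench when home. It slides up if pulled. Leave it.
- dial (a joint): Bystander: the rotary selector on the third white valve box, a bar-grip knob about 40 mm across; its turn in rad, 0 at the start. Leave it.

How it is judged:
On the way:
1. the vent knob is pulled out to its open detent and stays out for 1.5 s (value of joint vent_knob above 0.016 m), for 1.5 s.
At the end, for the whole second after the job is handed in: The vent knob is fully home again (within 3 mm), released, and the T-handle (within 5 mm) and the rotary selector (within 0.15 rad) are as they were (value of joint vent_knob below 0.003 m and distance of tee_pull_grip from where it was at the start of the episode below 0.005 m and value of joint dial between -0.15 and 0.15 rad); the robot touches nothing.
It fails at once if the T-handle is moved by more than 5 mm (distance of tee_pull_grip from where it was at the start of the episode above 0.005 m).
It fails at once if the rotary selector is turned by more than 0.15 rad (value of joint dial above 0.15 rad or value of joint dial below -0.15 rad).
It also fails if it takes over 32 s, if anything falls off the work surface, if the arm or the gripper's body presses on something with over 40 N, if the wrist force passes 120 N, or if a joint passes its speed limit or range.

## Robot

A 6-joint arm with a two-finger parallel gripper is mounted at the origin on the work surface. World frame = base frame: x ahead of the robot, y to its left, z up, the work surface at z = 0. Lengths are in m, angles in rad, forces in N, time in s.
With the tool pointing down it reaches from about 0.425 to 0.95 m from the base axis. Payload 3.5 kg.
Tool frame: the origin (TCP) lies between the finger pads; the fingertips stand 17 mm ahead of it and the grasp point (between the pads) lies 2 mm behind it (ctrl.tip_reach is the distance from the TCP to the fingertips, in m); z points along the fingers, y is the direction in which the jaws open and shut (so a half turn about z gives the same grasp; the last joint's range is limited). The gripper opens to 85 mm and grips with 20 to 120 N. Pads are 22 mm wide; open, the fingers measure 114 mm over their backs; the gripper's body (76 mm by 85 mm) begins 54 mm behind the grasp point. The pads swing forward as they close: fully open they stand 13 mm farther back than shut.
Start: joints at [-0.15, 0.286, 1.577, -0, 1.279, -0.15], TCP at [0.675, 0, 0.217] pointing down, gripper open.
Joint ranges: [-2.77, 2.77], [-0.9, 2.22], [0.21, 2.48], [-1.53, 4.67], [0.24, 2.81], [-2.84, 2.84]. Speed limits (rad/s): [2.79, 2.79, 3.14, 3.14, 3.14, 3.14].

## Interface

Orientations are given as a unit quaternion [x, y, z, w].
In Python, from plant import monitor, imaging, workorder, ctrl gives the robot as it stands.
- The arm moves only by the tool send_rows, never from a script. Its argument "rows" is a list of rows, each a list of 4 numbers: the shift along the world's x, y, z normalised to -1 to 1, where 1 is 0.3 m, then the turn about the world's z normalised to -1 to 1, where 1 is 360 degrees. A call has 1 to 20 rows; each row is the pose to reach, as a shift and turn from the pose commanded when the call began, turning the shorter way round; what a row does not reach only later rows make up. A row lasts 1/8 s, in which the tool goes at most 62.5 mm and 10.7 degrees, less where a joint would pass 70% of its speed; a pose out of reach is approached as far as the arm can. A call with a number of a shift or a turn outside -1 to 1 is refused whole. A call with a gripper value outside its range is refused whole. "jaw" is the closure, from 0 (fully open) to 1 (shut), set as the call begins (left out, the last holds). The fingers move at their own pace and stop on an object; "newtons" is the grip in N (left out, the last holds). Time passes only in rows, so rows that repeat a pose let the fingers close. It gives the time, the measured TCP pose, the force and the opening at its end, in the units of the state.
- monitor.get_state(): the state, without advancing time (a new reading comes with each control period).
- imaging.read_camera(name): name is "scene" or "side" or "wrist"; returns the picture (480x640x3 uint8, red, green, blue); there is no depth.
- imaging.calibration(name): a dict with "intrinsics" (3x3 intrinsics, pixels), "cam_to_world" (4x4, takes a point from camera to world coordinates). Camera axes: x right, y up, looking along -z (the intrinsics and any distortion apply to the point x, -y, -z); pixel columns grow to the right and rows downward; lengths in m; the calibration is good to about 2 mm. A picture is of the moment at which its call begins: read the wrist's pose just before it. calibration takes no time and is no camera call; for the wrist camera it gives the pose at the moment of the call.
- workorder.sign_off(): hands the job in, once; it reports no verdict.
The state is a dict: "time": time; "qpos": joint angles; "dq": joint speeds; "joint_efforts": joint torques, N m; "eef_pos": TCP position; "tcp_rot": TCP orientation; "contact_force": force on the tool from outside, world axes, zero at the start; "wrist_torque": the same for the moment, N m; "opening": opening from 0.0 (shut) to 1.0 (fully open).
Only numpy, scipy, OpenCV 4.12 (cv2) and the standard library are available. Lean on these libraries where they do the work, as an engineer would, in place of code of your own. Each camera call takes 0.05 s, during which the arm holds its last target.

## Working session

There is one attempt and no reset: what is moved stays moved. The work goes in short steps, Python scripts to look and compute and a tool call to move; the robot and the scene stay as the last step left them, time stands still between calls to the robot, and variables do not carry over. Pictures are saved under pics/ and viewed, and the job is handed in when it is done.

Besides the shell and the picture viewer there is one more tool, called after "Request:" as name([rows], argument=value, ...), one row to a line, values as JSON. send_rows: Moves the arm, as the interface text tells. Scaled input: -1 to 1 covers 0.3 m each way for a shift and 360 degrees each way for a turn. Its arguments: {"type":"object","properties":{"rows":{"type":"array"},"jaw":{"type":"number"},"newtons":{"type":"number"}},"required":["rows"]}

```bash
mkdir -p pics; python3 - <<'E'
from plant import monitor, imaging, workorder, ctrl
import cv2
s=monitor.get_state()
print(s['time'],s['eef_pos'],s['tcp_rot'],s['contact_force'],s['opening'],ctrl.tip_reach)
for n in ("scene","side","wrist"):
    c=imaging.calibration(n); print(n,c)
    im=imaging.read_camera(n); cv2.imwrite(f"pics/{n}0.png",im[:,:,::-1])
E
```

```text
0.0 [6.74304815e-01 1.28942794e-04 2.15219730e-01] [ 0.70710028  0.70711225 -0.00071184 -0.00097146] [ 0.15097906 -0.1779691   0.48500597] 1.000068809412613 0.017
scene {'intrinsics': array([[482.81823102,   0.        , 322.30203577],
       [  0.        , 482.81823102, 239.0308986 ],
       [  0.        ,   0.        ,   1.        ]]), 'cam_to_world': array([[ 0.37225788, -0.51364271,  0.77304285,  1.06692991],
       [ 0.92805816,  0.19568328, -0.31688499, -0.22050963],
       [ 0.01149411,  0.83539166,  0.54953495,  0.5216992 ],
       [ 0.        ,  0.        ,  0.        ,  1.        ]])}
side {'intrinsics': array([[506.52465119,   0.        , 318.37496663],
       [  0.        , 506.52465119, 235.60612451],
       [  0.        ,   0.        ,   1.        ]]), 'cam_to_world': array([[ 0.9267795 ,  0.21560482, -0.30756189,  0.30621819],
       [-0.37556196,  0.5444434 , -0.75002307, -0.57808089],
       [ 0.00574146,  0.81061455,  0.58555195,  0.5863017 ],
       [ 0.        ,  0.        ,  0.        ,  1.        ]])}
wrist {'intrinsics': array([[349.26966964,   0.        , 318.3344556 ],
       [  0.        , 349.26966964, 240.37797392],
       [  0.        ,   0.        ,   1.        ]]), 'cam_to_world': array([[ 9.99997275e-01, -3.16480571e-04,  2.31313338e-03,
         6.73351859e-01],
       [-3.92844793e-04,  9.53833880e-01,  3.00334438e-01,
         7.63781491e-02],
       [-2.30139500e-03, -3.00334528e-01,  9.53831156e-01,
         3.72772561e-01],
       [ 0.00000000e+00,  0.00000000e+00,  0.00000000e+00,
         1.00000000e+00]])}
```

View pics/scene0.png

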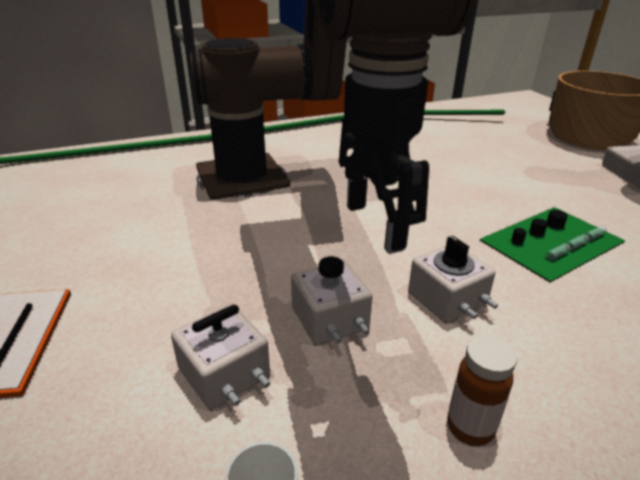

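View pics/side0.png

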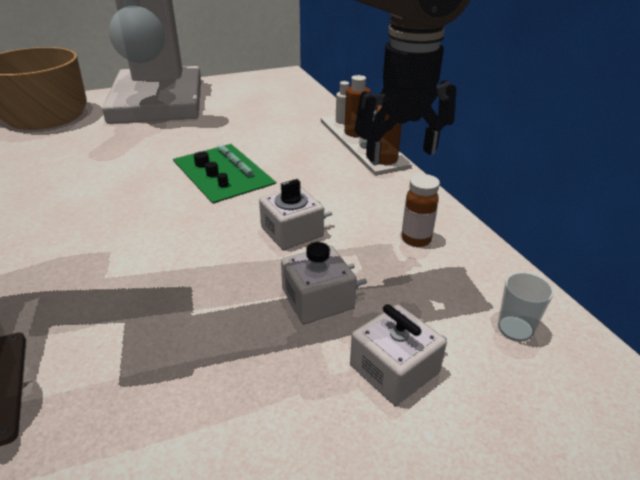

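View pics/wrist0.png

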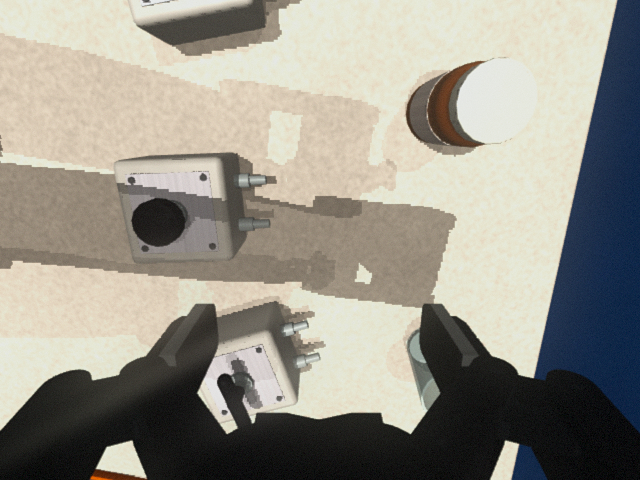

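Scene view: vent knob head at about (331,267) on the middle box, T-handle at (216,318), dial at (456,252). Side view: the knob is at (318,252). Wrist view: the knob is at (160,221), with the T-box next to the gripper at (235,385). Next I'll triangulate.

```bash
cat > h.py <<'E'
import numpy as np, cv2
def ray(c,uv):
    K=c['intrinsics'];T=c['cam_to_world']
    p=np.linalg.inv(K)@[uv[0],uv[1],1]; d=T[:3,:3]@np.array([p[0],-p[1],-p[2]])
    return T[:3,3],d/np.linalg.norm(d)
def tri(rs):
    A=0;b=0
    for o,d in rs:
        P=np.eye(3)-np.outer(d,d);A=A+P;b=b+P@o
    x=np.linalg.solve(A,b); return x,[np.linalg.norm((np.eye(3)-np.outer(d,d))@(x-o)) for o,d in rs]
def proj(c,X):
    T=c['cam_to_world'];p=T[:3,:3].T@(np.asarray(X)-T[:3,3]);q=c['intrinsics']@[p[0],-p[1],-p[2]];return q[:2]/q[2]
def blob(im,box,thr):
    x0,y0,x1,y1=box; g=im[y0:y1,x0:x1].max(2); m=(g<thr).astype(np.uint8)
    n,l,s,c=cv2.connectedComponentsWithStats(m); i=1+np.argmax(s[1:,4]); return c[i]+[x0,y0],s[i]+np.array([x0,y0,0,0,0])
E
python3 - <<'E'
from h import *
from plant import imaging
rs=[]
for n,b in (("scene",(305,245,360,285)),("side",(298,235,340,268)),("wrist",(120,185,200,255))):
    im=cv2.imread(f"pics/{n}0.png"); 
    for t in (35,50): print(n,t,*blob(im,b,t))
    c=imaging.calibration(n); uv,_=blob(im,b,40); rs.append(ray(c,uv))
    x0,y0,x1,y1=b
    cv2.imwrite(f"pics/c_{n}.png",cv2.resize(im[y0-20:y1+50,x0-30:x1+30],None,fx=4,fy=4,interpolation=0))
print(tri(rs),tri(rs[:2]),tri(rs[1:]),tri(rs[::2]))
E
```

```text
scene 35 [330.66080402 267.42462312] [319 258  24  21 398]
scene 50 [330.60606061 268.44155844] [319 257  24  27 462]
side 35 [317.55211268 251.9971831 ] [307 243  22  19 355]
side 50 [317.52207792 252.11688312] [307 242  22  21 385]
wrist 35 [156.91304348 217.27266028] [ 132  199   53   41 1357]
wrist 50 [158.07505176 221.4073499 ] [ 132  198   54   48 1932]
(array([0.54413213, 0.00729426, 0.0976668 ]), [np.float64(0.0009871947265969539), np.float64(0.0007625533595875568), np.float64(0.001526339806903268)]) (array([0.54506301, 0.00744622, 0.09726697]), [np.float64(8.940293947225603e-05), np.float64(8.940293947225877e-05)]) (array([0.54377246, 0.00690723, 0.09852403]), [np.float64(0.0009974654821628527), np.float64(0.0009974654821627814)]) (array([0.54262976, 0.00754422, 0.0962112 ]), [np.float64(0.001022435211358587), np.float64(0.0010224352113585452)])
```

```bash
python3 - <<'E'
from h import *
from plant import imaging
S,D=imaging.calibration("scene"),imaging.calibration("side")
for n,a,b in (("tee",(216,318),(402,319)),("dial",(456,252),(291,191)),):
    print(n,tri([ray(S,a),ray(D,b)]))
E
```

```text
tee (array([ 0.59449547, -0.17157118,  0.09926933]), [np.float64(0.0005395876718331753), np.float64(0.0005395876718332001)])
dial (array([0.57181478, 0.20841508, 0.09218637]), [np.float64(0.00033473279184582), np.float64(0.000334732791845811)])
```

View pics/c_wrist.png

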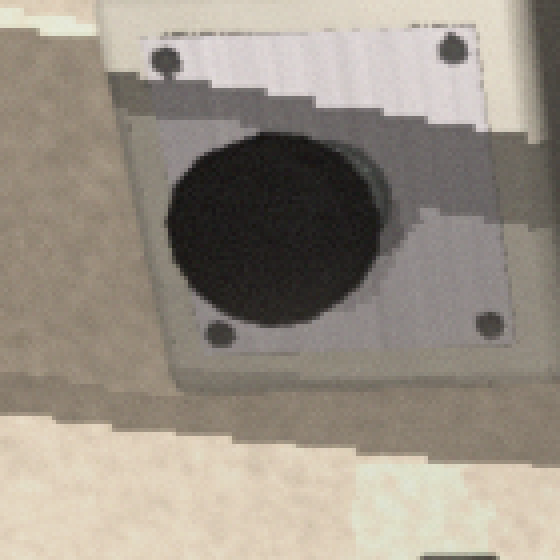

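The neighbouring handles are about 180 mm away, so they aren't in the way. I'll move above the knob and look again.

Request:
send_rows([
  [-0.15,0.01,0,0],
  [-0.32,0.02,-0.05,0],
  [-0.43,0.025,-0.1,0],
  [-0.43,0.025,-0.1,0],
  [-0.43,0.025,-0.1,0],
], jaw=0)

```text
time: 0.78
eef_pos: [0.547, 0.0074, 0.1874]
tcp_rot: [0.707, 0.707, 0.001, 0.001]
contact_force: [0.8, 0.4, -0.5]
opening: 0.995
```

```bash
python3 - <<'E'
from h import *
from plant import imaging,monitor
s=monitor.get_state(); print(s['time'],s['eef_pos'],s['tcp_rot'],s['contact_force'])
c=imaging.calibration("wrist"); im=imaging.read_camera("wrist"); cv2.imwrite("pics/w1.png",im[:,:,::-1])
print(proj(c,[0.544,0.0075,0.109]),proj(c,[0.544,0.0075,0.099]))
np.save("c1.npy",c,allow_pickle=True)
E
```

```text
0.775 [0.54697551 0.00735805 0.18740354] [7.07145224e-01 7.07067708e-01 5.59191050e-04 7.58777623e-04] [ 0.76045149  0.4484864  -0.46648221]
[315.97797419 242.81767866] [316.04280739 238.64229916]
```

View pics/w1.png

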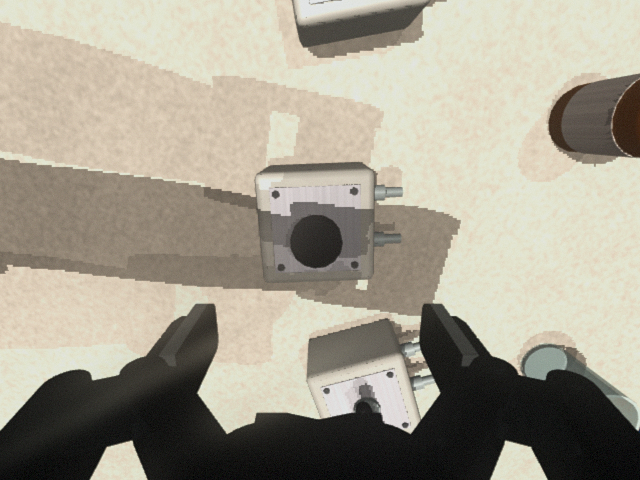

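The knob shows at (316.5,241), within 1 px of the prediction at (316,241). It sits about 2 mm to −x of the finger midline. Now descending.

Request:
send_rows([
  [-0.007,0,-0.1,0],
  [-0.007,0,-0.2,0],
  [-0.007,0,-0.27,0],
  [-0.007,0,-0.295,0],
  [-0.007,0,-0.295,0],
  [-0.007,0,-0.295,0],
], jaw=0, newtons=40)

```text
time: 1.58
eef_pos: [0.5452, 0.0073, 0.0995]
tcp_rot: [0.707, 0.707, 0.001, 0.001]
contact_force: [0.2, 0.9, 1.0]
opening: 1.001
```

Request:
send_rows([
  [0,0,0,0],
  [0,0,0,0],
  [0,0,0,0],
  [0,0,0,0],
  [0,0,0,0],
  [0,0,0,0],
  [0,0,0,0],
], jaw=1, newtons=40)

```text
time: 2.45
eef_pos: [0.5439, 0.0075, 0.0981]
tcp_rot: [0.707, 0.707, -0.0, -0.0]
contact_force: [1.2, -0.2, -0.2]
opening: 0.0
```

```bash
python3 - <<'E'
from h import *
from plant import imaging,monitor
s=monitor.get_state(); print(s['time'],s['eef_pos'],s['contact_force'],s['wrist_torque'],s['opening'])
a=imaging.read_camera("side"); b=imaging.read_camera("scene")
v=np.hstack([cv2.resize(a[200:330,250:380],(400,400)),cv2.resize(b[200:350,260:410],(400,400))]); cv2.imwrite("pics/g2.png",v[:,:,::-1])
E
```

```text
2.45 [0.54387749 0.00753195 0.09809956] [ 1.2262144  -0.15454754 -0.2345777 ] [ 0.03117107 -0.03992738 -0.03583944] 0.00011196067848163774
```

View pics/g2.png

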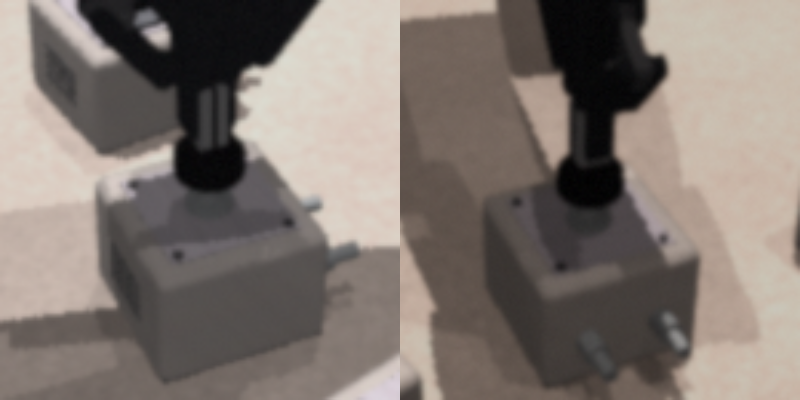

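The jaws shut completely, and the picture shows the fingertips sitting over the knob's head rather than around it. I'll measure where the tips really are.

```bash
python3 - <<'E'
from h import *
from plant import imaging,monitor
a=imaging.read_camera("side"); b=imaging.read_camera("scene");w=imaging.read_camera("wrist")
cv2.imwrite("pics/s3.png",cv2.resize(a[215:275,280:360],(800,600),interpolation=0)[:,:,::-1])
cv2.imwrite("pics/t3.png",cv2.resize(b[225:285,290:370],(800,600),interpolation=0)[:,:,::-1])
cv2.imwrite("pics/w3.png",w[:,:,::-1])
S,D=imaging.calibration("scene"),imaging.calibration("side")
for z in (0.07,0.082,.099,.109,.115): print(z,proj(S,[.5445,.0075,z]),proj(D,[.5445,.0075,z]))
s=monitor.get_state(); print(s['qpos'],s['time'])
E
```

```text
0.07 [330.25793301 281.94817852] [317.09962948 265.65127814]
0.082 [330.423813   275.59898468] [317.13173839 259.81300952]
0.099 [330.66409624 266.40194486] [317.17819418 251.36609076]
0.109 [330.80842289 260.87772282] [317.20606663 246.29812463]
0.115 [330.89610721 257.52153313] [317.22298882 243.22121294]
[-1.72744153e-01  1.30422668e-01  1.99165251e+00  1.70703458e-06
  1.01951409e+00 -1.72707028e-01] 2.7
```

View pics/s3.png

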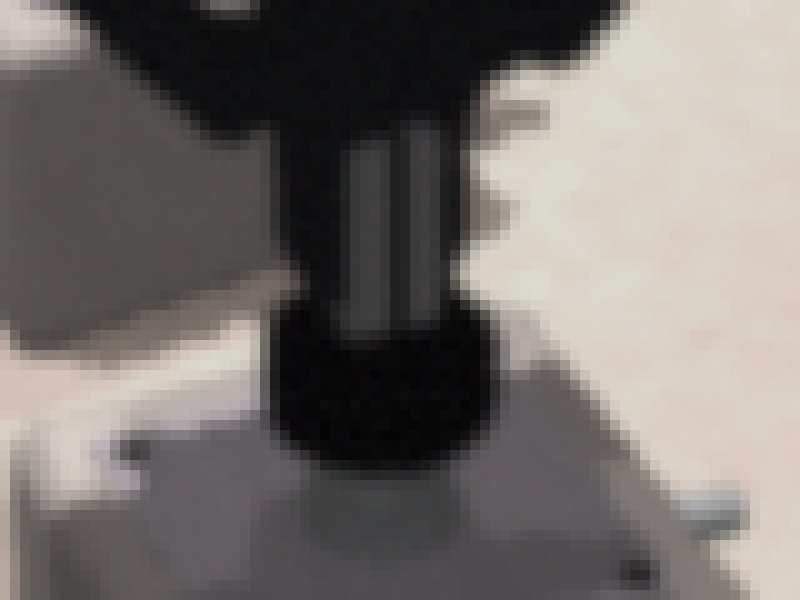

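View pics/t3.png

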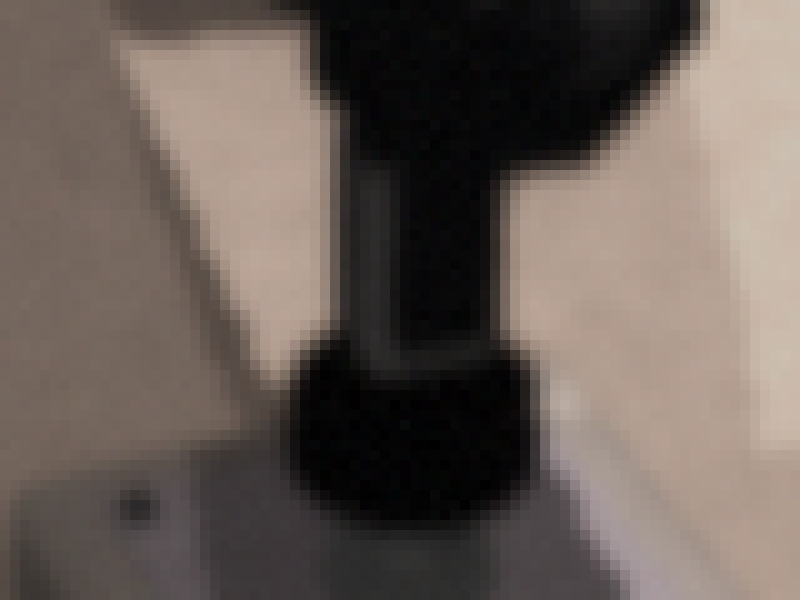

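View pics/w3.png

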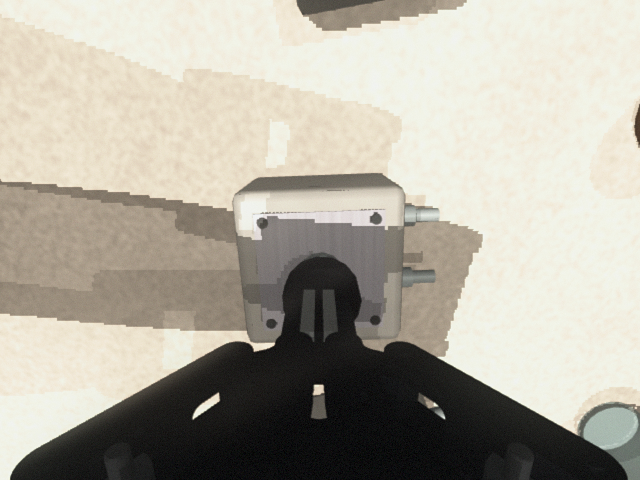

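```bash
python3 - <<'E'
from h import *
from plant import imaging,monitor
S,D=imaging.calibration("scene"),imaging.calibration("side")
print(tri([ray(S,(327.2,262.8)),ray(D,(324.3,247.7))]))
print(monitor.get_state()['eef_pos'])
E
```

```text
(array([ 0.55197674, -0.0019356 ,  0.11199073]), [np.float64(0.0010721867647000883), np.float64(0.00107218676470008)])
[0.54390002 0.00752339 0.09812702]
```

Request:
send_rows([
  [0,0,0.03,0],
  [0,0,0.05,0],
  [0,0,0.05,0],
  [0,0,0.05,0],
  [0,0,0.05,0],
  [0,0,0.05,0],
  [0,0,0.05,0],
], jaw=0)

```text
time: 3.58
eef_pos: [0.5438, 0.0076, 0.113]
tcp_rot: [0.707, 0.707, -0.0, -0.0]
contact_force: [0.4, -1.3, -0.2]
opening: 1.004
```

```bash
python3 - <<'E'
from h import *
from plant import imaging,monitor
s=monitor.get_state(); print(s['time'],s['eef_pos'],s['contact_force'],s['opening'])
S,D,W=[imaging.calibration(n) for n in("scene","side","wrist")]
a=imaging.read_camera("side"); b=imaging.read_camera("scene"); w=imaging.read_camera("wrist")
cv2.imwrite("pics/s4.png",cv2.resize(a[190:280,260:380],(800,600),interpolation=0)[:,:,::-1])
cv2.imwrite("pics/t4.png",cv2.resize(b[195:285,270:390],(800,600),interpolation=0)[:,:,::-1])
cv2.imwrite("pics/w4.png",w[:,:,::-1])
E
```

```text
3.575 [0.54379716 0.00755448 0.11296247] [ 0.35458172 -1.3403207  -0.21248508] 1.004190765679893
```

View pics/s4.png

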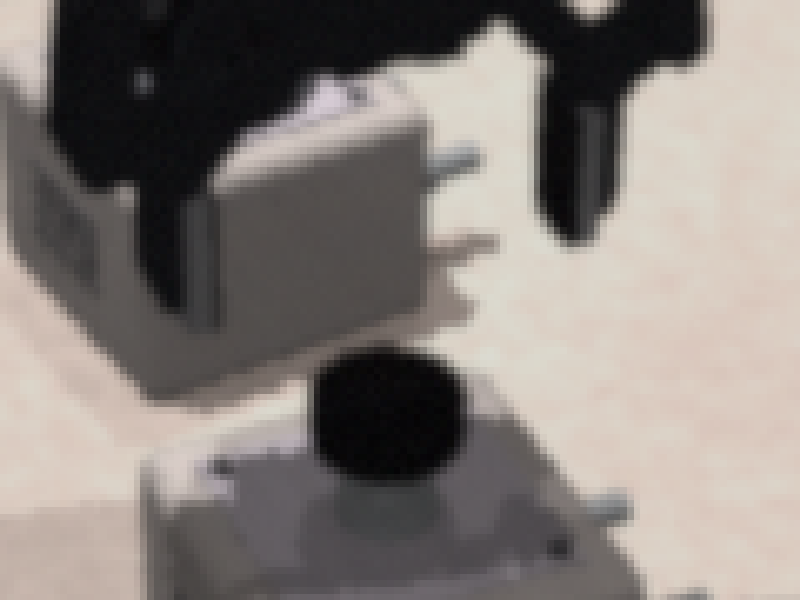

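View pics/t4.png

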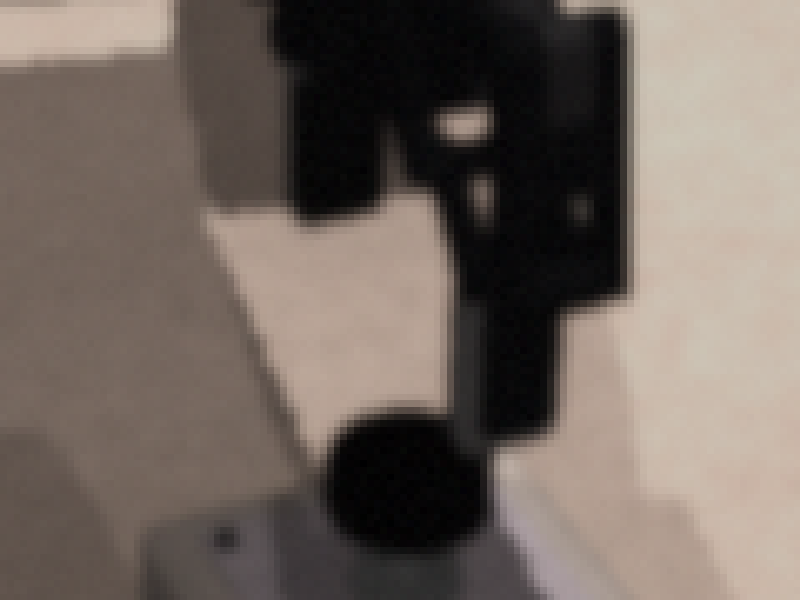

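View pics/w4.png

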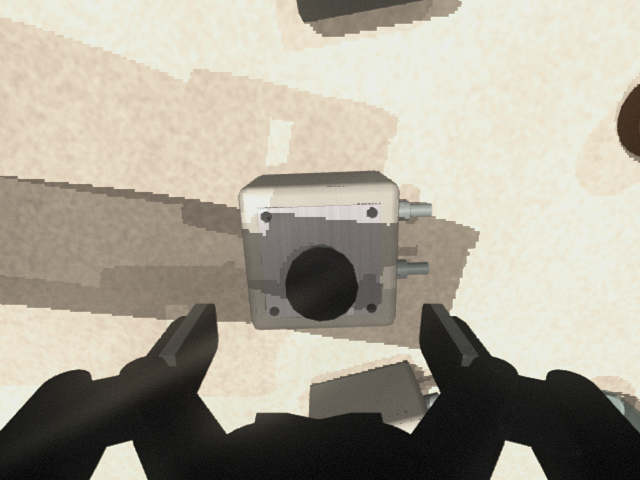

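Side and scene triangulation puts the shut tips at z = 0.112, while the reported TCP is 0.098. So the tips stand about 14 mm behind the reported TCP instead of 17 mm ahead, an offset of about 31 mm. I'll use the measured value and go lower. In the wrist view the knob (321.5,284) is about 1 mm to +x of the finger midline (319).

Request:
send_rows([
  [0.003,0,-0.05,0],
  [0.003,0,-0.1,0],
  [0.003,0,-0.14,0],
  [0.003,0,-0.157,0],
  [0.003,0,-0.157,0],
  [0.003,0,-0.157,0],
], jaw=0)

```text
time: 4.47
eef_pos: [0.5453, 0.0075, 0.0665]
tcp_rot: [0.707, 0.707, 0.0, 0.0]
contact_force: [0.6, 0.6, -0.1]
opening: 1.004
```

```bash
python3 - <<'E'
from h import *
from plant import imaging,monitor
s=monitor.get_state(); print(s['time'],s['eef_pos'],s['contact_force'],s['opening'])
a=imaging.read_camera("side"); b=imaging.read_camera("scene")
v=np.hstack([cv2.resize(a[200:290,270:360],(400,400)),cv2.resize(b[205:295,285:375],(400,400))]); cv2.imwrite("pics/g5.png",v[:,:,::-1])
E
```

```text
4.475 [0.5452514  0.00745295 0.0665099 ] [ 0.63204734  0.56449351 -0.05562941] 1.0038820077377015
```

View pics/g5.png

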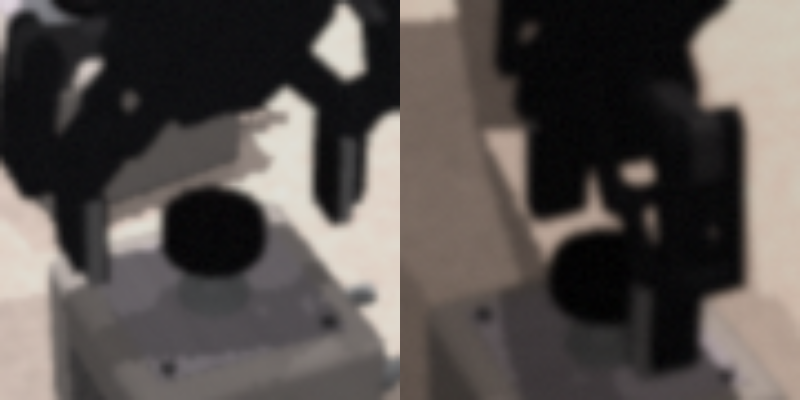

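The fingers now straddle the knob, with the side-view left tip at crop (95,280) level with the underside of the head. They clear the box and the force is about 0. Closing.

Request:
send_rows([
  [0,0,0,0],
  [0,0,0,0],
  [0,0,0,0],
  [0,0,0,0],
  [0,0,0,0],
  [0,0,0,0],
], jaw=1, newtons=45)

```text
time: 5.32
eef_pos: [0.5453, 0.0075, 0.0665]
tcp_rot: [0.707, 0.707, 0.0, 0.0]
contact_force: [0.6, 0.7, 2.2]
opening: 0.417
```

```bash
python3 - <<'E'
from h import *
from plant import imaging,monitor
s=monitor.get_state(); print(s['time'],s['eef_pos'],s['contact_force'],s['wrist_torque'],s['opening'],s['opening']*85)
a=imaging.read_camera("side"); b=imaging.read_camera("scene")
v=np.hstack([cv2.resize(a[200:290,270:360],(400,400)),cv2.resize(b[205:295,285:375],(400,400))]); cv2.imwrite("pics/g6.png",v[:,:,::-1])
E
```

```text
5.325 [0.54532835 0.00752891 0.06652176] [0.56266115 0.72148886 2.243839  ] [ 0.12774832 -0.17786188 -0.01536481] 0.4173020961576506 35.4706781734003
```

View pics/g6.png

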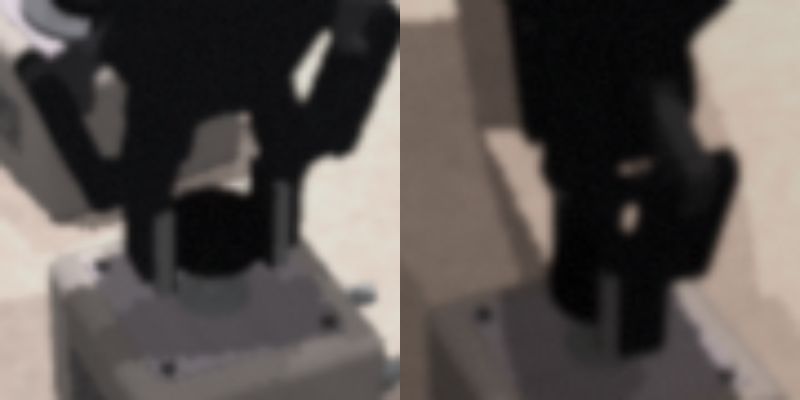

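The head is held: the opening is about 36 mm and the pads are on both sides. Pulling up 20 mm.

Request:
send_rows([
  [0,0,0.01,0],
  [0,0,0.02,0],
  [0,0,0.032,0],
  [0,0,0.044,0],
  [0,0,0.056,0],
  [0,0,0.067,0],
  [0,0,0.067,0],
  [0,0,0.067,0],
])

```text
time: 6.42
eef_pos: [0.5453, 0.0075, 0.0864]
tcp_rot: [0.707, 0.707, 0.0, 0.001]
contact_force: [3.9, 0.5, 1.4]
opening: 0.416
```

```bash
python3 - <<'E'
from h import *
from plant import imaging,monitor
s=monitor.get_state(); print(s['time'],s['eef_pos'],s['contact_force'],s['opening'])
a=imaging.read_camera("side"); b=imaging.read_camera("scene")
v=np.hstack([cv2.resize(a[200:290,270:360],(400,400)),cv2.resize(b[205:295,285:375],(400,400))]); cv2.imwrite("pics/g7.png",v[:,:,::-1])
E
```

```text
6.425 [0.54527323 0.00751677 0.0863903 ] [3.93386856 0.47233079 1.36643804] 0.41601151625962296
```

View pics/g7.png

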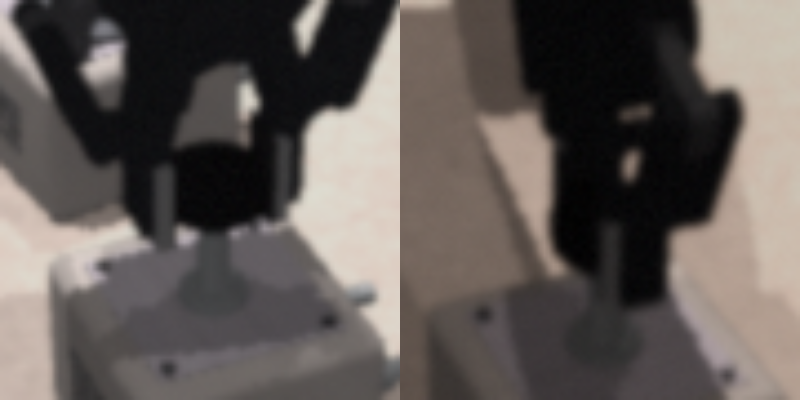

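The knob is out. Its underside moved about 47 crop px (10.6 image px, roughly 20 mm) and the steel stem is visible. Holding a little over 2 s, then pushing home.

Request:
send_rows([
  [0,0,0,0],
  [0,0,0,0],
  [0,0,0,0],
  [0,0,0,0],
  [0,0,0,0],
  [0,0,0,0],
  [0,0,0,0],
  [0,0,0,0],
  [0,0,0,0],
  [0,0,0,0],
  [0,0,0,0],
  [0,0,0,0],
  [0,0,0,0],
  [0,0,0,0],
  [0,0,0,0],
  [0,0,0,0],
])

```text
time: 8.52
eef_pos: [0.5453, 0.0075, 0.0864]
tcp_rot: [0.707, 0.707, 0.0, 0.0]
contact_force: [4.8, 0.7, 1.0]
opening: 0.418
```

Request:
send_rows([
  [0,0,-0.01,0],
  [0,0,-0.02,0],
  [0,0,-0.032,0],
  [0,0,-0.044,0],
  [0,0,-0.056,0],
  [0,0,-0.067,0],
  [0,0,-0.069,0],
  [0,0,-0.069,0],
])

```text
time: 9.52
eef_pos: [0.5453, 0.0075, 0.0665]
tcp_rot: [0.707, 0.707, 0.0, 0.0]
contact_force: [3.7, 1.3, 7.4]
opening: 0.418
```

```bash
python3 - <<'E'
from h import *
from plant import imaging,monitor
s=monitor.get_state(); print(s['time'],s['eef_pos'],s['contact_force'],s['opening'])
a=imaging.read_camera("side"); b=imaging.read_camera("scene")
v=np.hstack([cv2.resize(a[200:290,270:360],(400,400)),cv2.resize(b[205:295,285:375],(400,400))]); cv2.imwrite("pics/g8.png",v[:,:,::-1])
E
```

```text
9.525 [0.54529759 0.00749937 0.06647643] [3.65858499 1.31465578 7.37108341] 0.4175140015203323
```

View pics/g8.png

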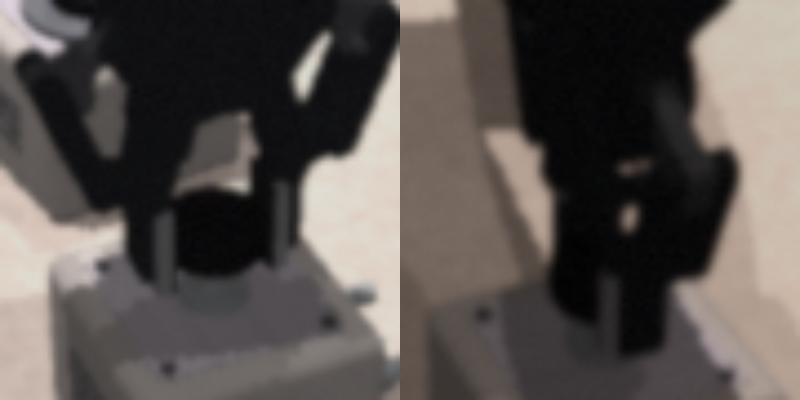

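The knob is home: the picture matches the one before the pull, and the tool feels 7 N of push-back at the stop. Releasing and then rising straight up.

Request:
send_rows([
  [0,0,0,0],
  [0,0,0,0],
  [0,0,0,0],
  [0,0,0,0],
  [0,0,0,0],
  [0,0,0,0],
], jaw=0)

```text
time: 10.38
eef_pos: [0.5448, 0.0075, 0.0655]
tcp_rot: [0.707, 0.707, -0.0, 0.0]
contact_force: [0.2, 0.5, 0.5]
opening: 1.002
```

Request:
send_rows([
  [0,0,0.05,0],
  [0,0,0.15,0],
  [0,0,0.28,0],
  [0,0,0.4,0],
  [0,0,0.4,0],
  [0,0,0.4,0],
])

```text
time: 11.12
eef_pos: [0.5444, 0.0076, 0.1853]
tcp_rot: [0.707, 0.707, -0.0, -0.0]
contact_force: [0.4, 0.1, -0.0]
opening: 1.0
```

```bash
python3 - <<'E'
from h import *
from plant import imaging,monitor
s=monitor.get_state(); print(s['time'],s['eef_pos'],s['contact_force'],s['opening'])
a=imaging.read_camera("side"); b=imaging.read_camera("scene")
cv2.imwrite("pics/a9.png",a[:,:,::-1]);cv2.imwrite("pics/b9.png",b[:,:,::-1])
a=a[:,:,::-1];b=b[:,:,::-1]
S,D=imaging.calibration("scene"),imaging.calibration("side")
u,x=blob(b,(305,245,360,285),40);v,y=blob(a,(298,235,340,268),40);print(u,x,v,y,tri([ray(S,u),ray(D,v)]))
# bystanders: before vs after
for n,im,bx in (("side",a,[(375,295,430,345),(270,175,310,215)]),("scene",b,[(190,300,245,340),(435,230,475,275)])):
    o=cv2.imread(f"pics/{n}0.png")
    for q in bx: print(n,blob(o,q,50),blob(im,q,50))
w=np.hstack([cv2.resize(a[170:350,270:450],(400,400)),cv2.resize(b[200:420,170:500],(400,300))[:300].copy() if 0 else cv2.resize(b[200:400,290:490],(400,400))]); cv2.imwrite("pics/g9.png",w)
E
```

```text
11.125 [0.54441699 0.00762714 0.18528155] [ 0.35594392  0.13617539 -0.0180481 ] 0.9998260116958648
[330.57308585 267.71229698] [319 257  24  22 431] [317.51771117 252.11989101] [307 242  22  21 367] (array([0.54509308, 0.00726084, 0.09728769]), [np.float64(0.00019567321755994981), np.float64(0.0001956732175598729)])
side (array([401.1563981 , 320.78199052]), array([383, 305,  37,  30, 422])) (array([401.21411192, 320.9026764 ]), array([383, 305,  37,  30, 411]))
side (array([290.85066667, 192.42133333]), array([281, 180,  20,  24, 375])) (array([289.5479798 , 190.28535354]), array([279, 175,  22,  29, 396]))
scene (array([215.59213251, 319.6873706 ]), array([193, 306,  45,  27, 483])) (array([215.33802817, 319.78269618]), array([193, 306,  45,  29, 497]))
scene (array([455.01909722, 253.98263889]), array([442, 238,  26,  31, 576])) (array([454.96768707, 254.03061224]), array([442, 238,  26,  31, 588]))
```

View pics/g9.png

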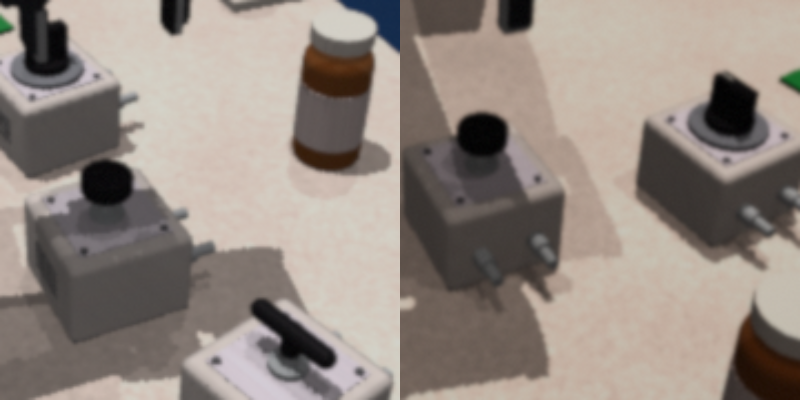

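The knob triangulates to z = 0.0973, the same as at the start, and the gripper is clear. The dial and T-handle blobs are unchanged in the scene view. The side-view dial blob shifted only because a finger overlaps it there. Handing in.

```bash
python3 - <<'E'
from plant import workorder
print(workorder.sign_off())
E
```

```text
the job is handed in; nothing more can be done
None
```

The vent knob was pulled up 20 mm to its open detent, stood open for a little over 2 s, and was pushed home and released. I handed the job in at about 11 s of the 32 s allowed; the hand-in gave no verdict.

**First grasp missed:** the jaws shut just above the knob's head, with no force on it. Triangulating the fingertips showed them about 14 mm behind the reported TCP, where the text says 17 mm ahead. I went about 31 mm lower to allow for this, and the second grasp held with the opening at about 36 mm.

**Last checks:**
- **Knob:** it triangulates to z = 0.0973 m, within 0.1 mm of the start. The text gives 0.099 m, and the calibration is good to about 2 mm.
- **Gripper:** it is fully open, about 0.12 m above the grasp height, and the wrist force is near 0 N.
- **T-handle:** it is unchanged in both fixed views, within 0.3 px.
- **Rotary selector:** it is unchanged in the scene view, within 0.1 px. The side view disagreed by about 2 px because a raised finger overlaps the selector there, so that view could not confirm it.

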